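# Fetch the record weight from behind the sound makers

### The job

The low brass record weight is hemmed in on the riser board by three tall sound makers: a white pot, a wooden box and a metal shaker. Move all three aside to stand upright on the cork mat; only then fetch the weight and set it over the record player's spindle so that it lies flat on the record; after that put the three sound makers back upright, each on the very spot where it stood at the start. Knock nothing over, and leave the small steel tin and the roll of tape in their places.

Things in the scene. Friction and masses are not known exactly. Their poses are not given: they have to be found in the camera images.
- pot: white ceramic pot with a cork lid, round, 56 mm in diameter up to 100 mm, 116 mm tall with its lid (42 mm wide, the top 10 mm), about 0.3 kg. Origin: centre of its underside, z up. Stands on the riser board, at one of three places round the weight
- woodbox: square upright wooden tone box, 50 x 50 mm and 112 mm tall, dark slots in its top, about 0.2 kg. Origin: centre of its underside, z up, x and y square to its side faces. Stands on the riser board, at one of three places round the weight
- shaker: aluminium shaker, round, 48 mm in diameter up to 100 mm, rounded top at 122 mm, about 0.2 kg. Origin: centre of its underside, z up. Stands on the riser board, at one of three places round the weight
- weight: low round brass record weight, 54 mm in diameter, 36 mm tall, about 0.35 kg, with a blind hole 24 mm wide and 18 mm deep in its underside that goes loosely over the spindle. Origin: centre of its underside, z up. It stands on the riser board with sound makers to its left, right and front, at gaps of about 10 to 20 mm, too narrow for fingers
- riser: fixed plywood board, 18 mm thick, under the weight and sound makers. Origin: at table height; the board spans x -100 to +150 mm (x points away from the robot) and y +-125 mm. A grey case 90 mm high stands on its rear (knobs from x = +136 mm). At the start the weight is near (30, 0) mm, the sound makers near (30, 68), (30, -68) and (-38, 0) mm in this frame, in any order
- mat: fixed cork mat on the table to one side of the riser board, 250 mm (its x) by 150 mm (its y), 4 mm thick: the side area. Origin: centre of its underside, so its top is at z = 4 mm
- player: fixed grey portable record player on the other side of the riser board, body 270 x 200 mm (its x from -105 to +165 mm), 55 mm tall, platter with a black record of 175 mm diameter. Origin: at table height below the platter's centre. The tone arm is parked across the rear, 110 mm and more in +x from the centre, up to 92 mm high
- spindle (a point): centre of the record player's spindle at the level of the record's top surface, 72 mm above the table; the spindle is 7 mm thick and stands 10 mm above this point
- tin: small flat steel tin, 30 x 42 mm and 18 mm tall, loose on a front corner of the riser board; a bystander to be left alone. Origin: centre of its underside
- tape: small roll of white tape lying flat, loose on the other front corner of the riser board, 48 mm in diameter with a 28 mm hole, 19 mm tall; a bystander to be left alone. Origin: centre of its underside

How it is judged:
By the outcome, as a careful person would: the job done as asked, in the order asked, and still so for the second after the job is handed in, with the robot touching nothing.
It also fails if it takes over 144 s, if anything falls off the work surface, if the arm or the gripper's body presses on something with over 40 N, if the wrist force passes 120 N, or if a joint passes its speed limit or range.

### The arm

A 6-joint arm with a two-finger parallel gripper is mounted at the origin on the work surface. World frame = base frame: x ahead of the robot, y to its left, z up, the work surface at z = 0. Lengths are in m, angles in rad, forces in N, time in s.
With the tool pointing down it reaches from about 0.375 to 0.975 m from the base axis. Payload 3.8 kg.
Tool frame: the origin (TCP) lies midway between the tips of the shut fingers; the grasp point (between the pads) lies 19 mm behind it; x points along the fingers, y is the direction in which the jaws open and shut, and the axes are right-handed (so a half turn about x gives the same grasp; the last joint's range is limited). The gripper opens to 88 mm and grips with 3 to 60 N. Pads are 18 mm wide; open, the fingers measure 123 mm over their backs; the gripper's body (75 mm by 187 mm) begins 45 mm behind the grasp point.
Start: joints at [1.273, 0.264, 1.604, -0, 1.274, -0.037], TCP at [0.174, 0.652, 0.239] pointing down, gripper open.
Joint ranges: [-2.63, 2.63], [-0.94, 2.18], [0.31, 2.57], [-1.31, 4.45], [0, 2.66], [-2.55, 2.55]. Speed limits (rad/s): [2.57, 2.57, 3.14, 3.14, 3.14, 3.14].

### API

Orientations are given as a rotation vector (axis times angle).
In Python, from cell import manip, inverse_kinematics, cams, order gives the robot as it stands. Calls block until the motion is done:
- manip.move_pose(position, orientation): joint-space move of the TCP to a pose.
- manip.move_linear(position, rate=0.15, rot=None): straight line of the TCP; rot=None keeps the orientation; rate is the mean speed in m/s.
- manip.set_joints(angles): joint-space move.
- manip.set_gripper(opening, force=None): finger opening in m; force is the grip in N (None keeps the last); returns when the fingers have stopped.
- manip.dwell(seconds).
- inverse_kinematics(position, orientation): joint angles nearest the present ones, or None.
- manip.state(): the state.
- cams.capture(name): name is "scene" or "side" or "wrist"; returns a dict with "image" (400x640x3 uint8, blue, green, red), "z_map" (400x640 float32, m along the optical axis (not along the pixel's ray), 0 where there is no reading), "intrinsics" (3x3 intrinsics, pixels), "k1" (the pictures are not rectified: a ray, as slopes to the right and down, at radius r is drawn at 1 + k1 r^2 times it, then the intrinsics apply), "position" and "orientation" of the camera in the world; the wrist camera has in their place "T_tool_cam" (4x4, takes a point from camera to tool coordinates, whose origin is the TCP and whose axes are the tool frame's). Camera axes: x right, y down, z forward; pixel columns grow to the right and rows downward; lengths in m; the calibration is good to about 2 mm. A picture is of the moment at which its call begins: read the wrist's pose just before it.
A pose or a line that the arm cannot do raises manip.IKError and nothing moves.
- order.close_job(): hands the job in, once; it reports no verdict.
The state is a dict: "clock": time; "joint_pos": joint angles; "joint_velocities": joint speeds; "tau": joint torques, N m; "tool_pos": TCP position; "tcp_rot": TCP orientation; "contact_force": force on the tool from outside, world axes, zero at the start; "moment": the same for the moment, N m; "gripper_width": finger opening in m.
Only numpy, scipy, OpenCV 4.12 (cv2) and the standard library are available. Lean on these libraries where they do the work, as an engineer would, in place of code of your own. Each camera call takes 0.05 s, during which the arm holds its last target. There are 200 camera calls.

## Working session

There is one attempt and no reset: what is moved stays moved. The work goes in short steps, each a Python script; the robot and the scene stay as the last script left them, time stands still between calls to the robot, and variables do not carry over. Pictures are saved under pics/ and viewed, about 12 in all and at most 16, crops included, and the job is handed in when it is done.

```bash
ls; mkdir -p pics; cat > h.py <<'E'
import numpy as np, cv2
from scipy.spatial.transform import Rotation as R
from cell import manip, inverse_kinematics, cams, order
def cap(name):
    s=manip.state(); c=cams.capture(name)
    if name=="wrist":
        T=np.eye(4); T[:3,:3]=R.from_rotvec(s["tcp_rot"]).as_matrix(); T[:3,3]=s["tool_pos"]
        c["T"]=T@np.array(c["T_tool_cam"])
    else:
        T=np.eye(4); o=np.array(c["orientation"],float)
        T[:3,:3]=o if o.shape==(3,3) else R.from_rotvec(o).as_matrix(); T[:3,3]=c["position"]; c["T"]=T
    return c
def rays(c,uv):
    K=np.array(c["intrinsics"]); d=np.array([c["k1"],0,0,0,0],float)
    p=cv2.undistortPoints(np.array(uv,float).reshape(-1,1,2),K,d).reshape(-1,2)
    return np.c_[p,np.ones(len(p))]
def on_z(c,uv,z):
    r=rays(c,uv)@c["T"][:3,:3].T; o=c["T"][:3,3]
    return o+r*((z-o[2])/r[:,2])[:,None]
def cloud(c):
    v,u=np.mgrid[0:400,0:640]; uv=np.c_[u.ravel(),v.ravel()]
    z=c["z_map"].ravel(); P=rays(c,uv)*z[:,None]
    P=P@c["T"][:3,:3].T+c["T"][:3,3]; P[z==0]=np.nan
    return P.reshape(400,640,3)
def down(a):  # tool x down, jaw axis y at world angle a
    x=np.array([0,0,-1.]); y=np.array([np.cos(a),np.sin(a),0]); 
    return R.from_matrix(np.c_[x,y,np.cross(x,y)]).as_rotvec()
def proj(c,P):
    T=np.linalg.inv(c["T"]); q=np.atleast_2d(P)@T[:3,:3].T+T[:3,3]
    return cv2.projectPoints(q,np.zeros(3),np.zeros(3),np.array(c["intrinsics"]),np.array([c["k1"],0,0,0,0],float))[0].reshape(-1,2)
E
python3 - <<'E'
from h import *
s=manip.state(); print({k:np.round(v,3) for k,v in s.items()})
print(R.from_rotvec(s["tcp_rot"]).as_matrix().round(2))
for n in("scene","side","wrist"):
    c=cap(n); cv2.imwrite(f"pics/{n}0.png",c["image"]); print(n,c["T"].round(3),c["k1"],np.round(c["intrinsics"],1).tolist(),(c["z_map"]>0).mean())
    np.savez(f"{n}0.npz",**{k:np.array(v) for k,v in c.items()})
E
```

```text
pics
{'clock': np.float64(0.0), 'joint_pos': array([ 1.273,  0.265,  1.605, -0.   ,  1.274, -0.037]), 'joint_velocities': array([-0.   ,  0.002, -0.001, -0.001,  0.001,  0.   ]), 'tau': array([ 2.0000e-03, -5.0211e+01, -3.5688e+01,  7.3000e-02,  3.0000e-02,
       -0.0000e+00]), 'tool_pos': array([0.174, 0.651, 0.237]), 'tcp_rot': array([ 0.203,  1.561, -0.207]), 'contact_force': array([-0.268,  0.563, -0.64 ]), 'moment': array([ 0.009,  0.008, -0.011]), 'gripper_width': np.float64(0.088)}
[[-0.    0.26  0.97]
 [-0.    0.97 -0.26]
 [-1.   -0.   -0.  ]]
scene [[-0.718  0.377 -0.586  1.133]
 [ 0.697  0.388 -0.603  0.604]
 [ 0.    -0.841 -0.541  0.624]
 [ 0.     0.     0.     1.   ]] -0.03654571622173618 [[380.8, 0.0, 323.7], [0.0, 380.8, 187.3], [0.0, 0.0, 1.0]] 0.99587109375
side [[ 0.871 -0.277  0.406  0.23 ]
 [-0.491 -0.508  0.707 -0.583]
 [ 0.011 -0.816 -0.579  0.529]
 [ 0.     0.     0.     1.   ]] -0.02763420160698145 [[387.4, 0.0, 320.5], [0.0, 387.4, 202.5], [0.0, 0.0, 1.0]] 0.99611328125
wrist [[ 0.257  0.914  0.313  0.091]
 [ 0.966 -0.243 -0.086  0.674]
 [-0.003  0.324 -0.946  0.385]
 [ 0.     0.     0.     1.   ]] 0.011636273716566553 [[312.4, 0.0, 319.4], [0.0, 312.4, 197.1], [0.0, 0.0, 1.0]] 0.995953125
```

View pics/scene0.png

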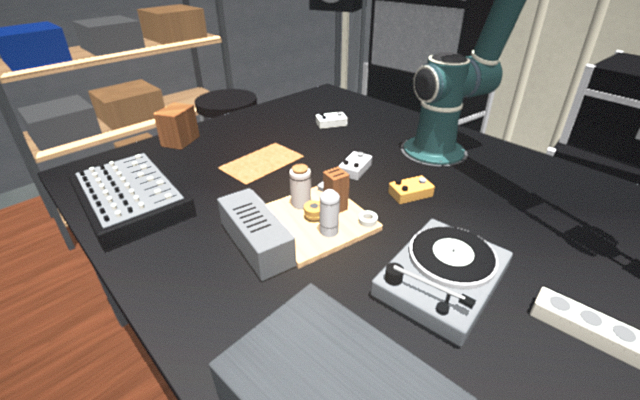

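View pics/side0.png

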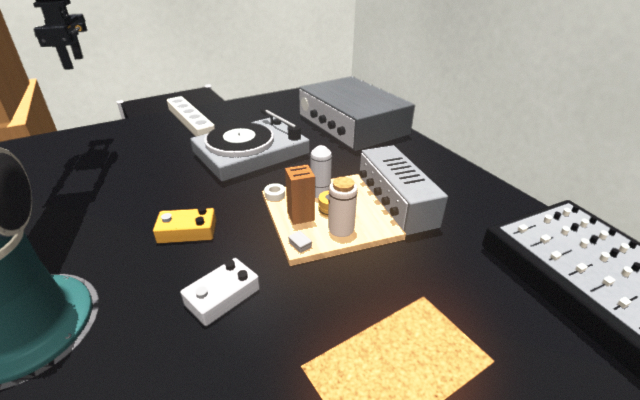

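The scene view shows the pot at (300,185), the box in front at (336,190), the shaker at (329,212), the weight at (313,210), the player spindle at (453,251) and the mat at (262,162). In the side view, the pot is at (343,210), the box at (300,195), the shaker at (321,170), the mat at (398,362) and the spindle at (239,135).

```bash
python3 - <<'E'
from h import *
L=lambda n:dict(np.load(f"{n}0.npz"))
pts={"scene":dict(potTop=(300,169),boxTop=(336,175),shTop=(329,195),spin=(453,251),weight=(310,210),riserBoard=(345,235),mat=(262,162),tape=(362,217)),
"side":dict(potTop=(344,184),boxTop=(300,173),shTop=(320,152),spin=(239,135),mat=(398,362),tin=(300,241),tape=(275,191),board=(330,243))}
for n in pts:
    c=L(n); C=cloud(c)
    for k,(u,v) in pts[n].items(): print(n,k,C[v,u].round(3))
    m=np.isfinite(C[...,2])
    # tops / mat corners
    hs=cv2.cvtColor(c["image"],cv2.COLOR_BGR2HSV)
    o=(hs[...,0]>8)&(hs[...,0]<25)&(hs[...,1]>90)&(abs(C[...,2]-.004)<.012)&(C[...,0]<.7)&(C[...,1]<-.05)
    o=o.astype(np.uint8); nn,lab,st,_=cv2.connectedComponentsWithStats(o)
    i=1+st[1:,4].argmax(); P=C[lab==i][:,:2].astype(np.float32); print("mat",cv2.minAreaRect(P),st[i])
    b=(abs(C[...,2]-.018)<.004); nn,lab,st,_=cv2.connectedComponentsWithStats(b.astype(np.uint8)); i=1+st[1:,4].argmax(); P=C[lab==i][:,:2].astype(np.float32); print("board",cv2.minAreaRect(P),st[i])
    b=(abs(C[...,2]-.072)<.005)&(C[...,1]>.05); nn,lab,st,_=cv2.connectedComponentsWithStats(b.astype(np.uint8)); i=1+st[1:,4].argmax(); P=C[lab==i][:,:2].astype(np.float32); print("rec",cv2.minEnclosingCircle(P),st[i])
E
```

```text
scene potTop [ 0.585 -0.048  0.134]
scene boxTop [0.536 0.033 0.13 ]
scene shTop [0.616 0.089 0.134]
scene spin [0.515 0.362 0.074]
scene weight [0.614 0.019 0.053]
scene riserBoard [0.591 0.121 0.018]
scene mat [ 0.501 -0.344  0.005]
scene tape [0.524 0.117 0.036]
mat ((0.4929392337799072, -0.35658931732177734), (0.2634102702140808, 0.16307967901229858), 3.236501455307007) [218 146  86  39 186]
board ((0.6368923187255859, 0.005794093012809753), (0.25075867772102356, 0.3412342369556427), 79.5704345703125) [ 228  196  154   83 2939]
rec ((0.5140196084976196, 0.3620246648788452), 0.09277024120092392) [ 410  226   89   60 3949]
side potTop [ 0.576 -0.068  0.134]
side boxTop [0.525 0.015 0.129]
side shTop [0.6   0.067 0.133]
side spin [0.513 0.358 0.071]
side mat [ 0.498 -0.354  0.005]
side tin [ 0.478 -0.073  0.036]
side tape [0.516 0.133 0.02 ]
side board [ 0.538 -0.087  0.017]
mat ((0.5004415512084961, -0.35138463973999023), (0.25955021381378174, 0.16768138110637665), 2.2566335201263428) [  300   296   195   104 10810]
board ((0.6336045265197754, -0.0004213303327560425), (0.2507030963897705, 0.33877459168434143), 79.71186828613281) [ 262  174  180   87 4461]
rec ((0.5117936730384827, 0.3568149507045746), 0.0933188870549202) [ 204  122   69   31 1630]
```

```bash
cat >> h.py <<'E'
def save(n,c): cv2.imwrite(f"pics/{n}.png",c["image"]); np.savez(f"{n}.npz",**{k:np.array(v) for k,v in c.items()})
E
python3 - <<'E'
from h import *
ims=[]
for i,p in enumerate([(.53,0.04,.37),(.53,-.04,.37)]):
    manip.move_pose(p,down(np.radians(80))); manip.dwell(.3)
    c=cap("wrist"); save(f"w{i}",c); ims.append(c["image"][40:400,120:520]); print(manip.state()["clock"],c["T"][:3,3].round(3),manip.state()["joint_pos"].round(2))
cv2.imwrite("pics/w01.png",np.hstack(ims))
E
```

```text
3.05 [0.446 0.055 0.518] [ 0.03 -0.06  1.73  0.    1.48 -1.37]
3.8167 [ 0.446 -0.025  0.518] [-0.12 -0.06  1.73  0.    1.48 -1.52]
```

View pics/w01.png

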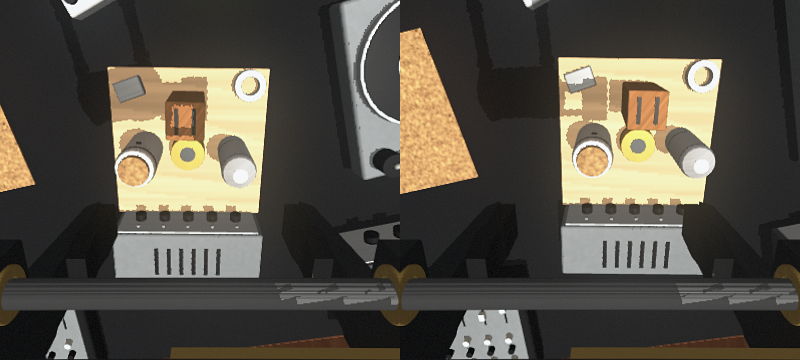

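The wrist pair (crop offset 120,40; the second view starts at column 400) shows pot lid centres at (135,170) and (592,162), and box top centres at (185,121) and (647,109). The shaker tops are at (238,176) and (701,166), the weight at (187,152) and (638,146), the tin at upper left and the tape at upper right.

```bash
python3 - <<'E'
from h import *
from scipy.optimize import least_squares
W=[dict(np.load(f"w{i}.npz")) for i in (0,1)]
px=dict(pot=((135,170),(592,162)),box=((185,121),(647,109)),shaker=((238,176),(701,166)),weight=((187,154),(638,146)))
for k,(a,b) in px.items():
    A=[];B=[]
    for c,uv in zip(W,((a[0]+120,a[1]+40),(b[0]-400+120,b[1]+40))):
        d=(rays(c,[uv])@c["T"][:3,:3].T)[0]; d/=np.linalg.norm(d); M=np.eye(3)-np.outer(d,d); A.append(M);B.append(M@c["T"][:3,3])
    print("tri",k,np.linalg.solve(sum(A),sum(B)).round(3))
def fit(P,r,x0):
    s=least_squares(lambda q:np.hypot(P[:,0]-q[0],P[:,1]-q[1])-r,x0,loss="soft_l1",f_scale=.001); return s.x.round(4),len(P)
extra={"scene":"scene0","side":"side0"}
for n in("w0","w1","scene0","side0"):
    C=cloud(dict(np.load(n+".npz"))).reshape(-1,3); C=C[np.isfinite(C[:,0])]
    sel=lambda x,y,rr,z0,z1:C[(np.hypot(C[:,0]-x,C[:,1]-y)<rr)&(C[:,2]>z0)&(C[:,2]<z1)]
    print(n)
    P=sel(.585,-.06,.045,.06,.112); print(" pot",fit(P,.028,(.585,-.06)))
    P=sel(.61,.075,.045,.06,.115); print(" shaker",fit(P,.024,(.61,.075)))
    P=sel(.58,-.06,.025,.125,.15); print(" lidz",np.median(P[:,2]),P[:,:2].mean(0).round(4))
    P=sel(.61,.075,.025,.125,.15); print(" shz",P[:,2].max() if len(P) else 0)
    P=sel(.532,.02,.045,.123,.14); print(" box",cv2.minAreaRect(P[:,:2].astype(np.float32)),np.median(P[:,2]))
    P=sel(.6,.01,.036,.048,.060); print(" weight",cv2.minEnclosingCircle(P[:,:2].astype(np.float32)),np.median(P[:,2]))
    P=sel(.478,-.073,.04,.030,.045); print(" tin",cv2.minAreaRect(P[:,:2].astype(np.float32)))
    P=sel(.52,.118,.04,.030,.045); print(" tape",cv2.minEnclosingCircle(P[:,:2].astype(np.float32)))
E
```

```text
tri pot [ 0.585 -0.059  0.117]
tri box [0.526 0.022 0.128]
tri shaker [0.603 0.077 0.151]
tri weight [0.593 0.01  0.059]
w0
 pot (array([ 0.5803, -0.0583]), 397)
 shaker (array([0.6091, 0.0803]), 354)
 lidz 0.13563226523119176 [ 0.5771 -0.0572]
 shz 0.14332501370937029
 box ((0.5258232951164246, 0.021539218723773956), (0.04966647922992706, 0.04965372011065483), 79.83354949951172) 0.1320492814184711
 weight ((0.5940633416175842, 0.009677165187895298), 0.027052460238337517) 0.056107671271641346
 tin ((0.4827674627304077, -0.06097409129142761), (0.030380092561244965, 0.04234309867024422), 8.652923583984375)
 tape ((0.509545087814331, 0.12083443999290466), 0.023932892829179764)
w1
 pot (array([ 0.5803, -0.0582]), 292)
 shaker (array([0.6091, 0.0803]), 452)
 lidz 0.135644089703229 [ 0.5771 -0.0589]
 shz 0.14411751008309626
 box ((0.526370108127594, 0.0215902142226696), (0.05002114549279213, 0.05018769949674606), 78.95507049560547) 0.1319672640963334
 weight ((0.5937474966049194, 0.009457265958189964), 0.02701396495103836) 0.056096781730112955
 tin ((0.4825931191444397, -0.0613538585603237
[... 574 characters left out ...]
028713764622807503, 0.014491917565464973), 46.083927154541016)
 tape ((0.5121833682060242, 0.12308168411254883), 0.02522284723818302)
side0
 pot (array([ 0.5802, -0.0587]), 599)
 shaker (array([0.609 , 0.0796]), 402)
 lidz 0.13300505891207098 [ 0.5768 -0.0639]
 shz 0.14039888901214514
 box ((0.5258674621582031, 0.019525323063135147), (0.051102764904499054, 0.049957215785980225), 78.38166046142578) 0.12916973876865595
 weight ((0.5865843296051025, 0.010270544327795506), 0.025040818378329277) 0.053081931718282294
 tin ((0.48199263215065, -0.06300723552703857), (0.030548298731446266, 0.04330653324723244), 9.607102394104004)
 tape ((0.5088503956794739, 0.11892834305763245), 0.025137173011898994)
```

```bash
cat >> h.py <<'E'
def F(): return np.round(manip.state()["contact_force"],1)
def lin(p,rate=.15,rot=None): manip.move_linear(np.array(p,float),rate=rate,rot=rot)
UP=.24
def pick(x,y,a,z=.081,force=25,up=UP):
    manip.move_pose((x,y,up),down(a)); lin((x,y,z+.03),.25); lin((x,y,z),.08)
    print("at",manip.state()["tool_pos"].round(4),F())
    manip.set_gripper(0.0,force); s=manip.state(); print(" grip",round(s["gripper_width"],4),s["tool_pos"].round(4),F())
    lin((x,y,up),.2); print(" lifted",round(manip.state()["gripper_width"],4),F())
def place(x,y,a,z,up=UP,open_=.088):
    lin((x,y,up),.3,down(a)); lin((x,y,z+.02),.2); lin((x,y,z),.05); print(" place",manip.state()["tool_pos"].round(4),F())
    manip.set_gripper(open_); manip.dwell(.2); lin((x,y,up),.2); print(" clock",round(manip.state()["clock"],1))
A=np.radians(79.4)
E
python3 - <<'E'
from h import *
pick(.526,.0215,A); place(.50,-.352,np.radians(90),.081-.014+.0015)
c=cap("wrist"); save("m0",c)
E
```

```text
at [0.5254 0.0216 0.0803] [-0.6 -0.3  0.2]
 grip 0.0498 [0.5261 0.0216 0.0812] [ 0.1  0.4 -0.3]
 lifted 0.0497 [-0.1  0.3 -3.5]
 place [ 0.4997 -0.3519  0.0681] [-0.3 -0.5 -3.1]
 clock 12.0
```

View pics/m0.png

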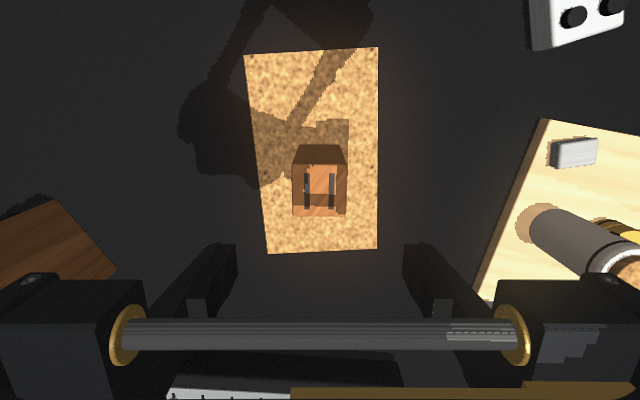

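The box stands upright mid-mat at (320,190), with room on both sides along x. The pot and shaker are next.

```bash
python3 - <<'E'
from h import *
pick(.580,-.058,A); place(.42,-.352,np.radians(90),.081-.014+.0015)
pick(.609,.080,A); place(.58,-.352,np.radians(90),.081-.014+.0015)
c=cap("wrist"); save("m1",c)
manip.move_pose((.53,0.0,.33),down(A)); manip.dwell(.3)
c2=cap("wrist"); save("w2",c2)
cv2.imwrite("pics/m1w2.png",np.hstack([c["image"][:300,120:520],c2["image"][:300,120:520]]))
C=cloud(c2).reshape(-1,3); P=C[(np.hypot(C[:,0]-.594,C[:,1]-.0097)<.04)&(abs(C[:,2]-.055)<.005)]
print(cv2.minEnclosingCircle(P[:,:2].astype(np.float32)),manip.state()["clock"])
E
```

```text
at [ 0.5795 -0.0579  0.0804] [-0.1 -0.2  0.1]
 grip 0.0554 [ 0.5803 -0.0579  0.0813] [0.3 0.1 0.7]
 lifted 0.0552 [ 0.3  0.3 -3.1]
 place [ 0.4197 -0.3519  0.0682] [-0.7  0.1 -2.2]
 clock 20.5
at [0.6085 0.08   0.0803] [ 0.6  0.4 -1. ]
 grip 0.0474 [0.6091 0.0801 0.0812] [-0.1  0.6  0.3]
 lifted 0.0469 [-1.6  0.6 -1.8]
 place [ 0.5798 -0.3519  0.0681] [-0.8 -0.3 -1.4]
 clock 30.1
((0.5936806797981262, 0.009446771815419197), 0.026910576969385147) 31.8583
```

View pics/m1w2.png

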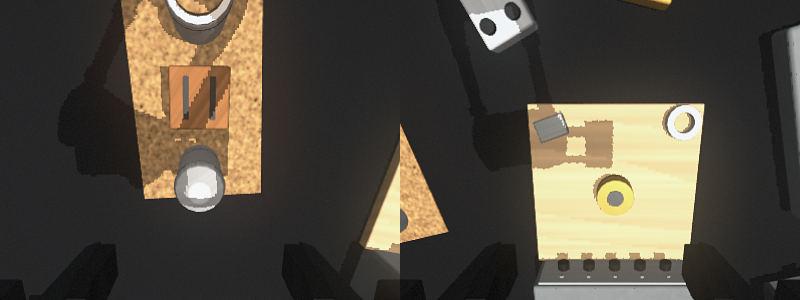

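All three stand upright on the mat: shaker at (200,180), box at (200,97), pot at the top edge. The weight at (615,197) is clear, and the tin and tape are untouched. Next I measure the spindle from two wrist positions.

```bash
python3 - <<'E'
from h import *
ims=[]
for i,p in enumerate([(.47,.32,.33),(.47,.38,.33)]):
    manip.move_pose(p,down(A)); manip.dwell(.3); c=cap("wrist"); save(f"s{i}",c); ims.append(c["image"][:300,120:520])
    C=cloud(c).reshape(-1,3); P=C[(np.hypot(C[:,0]-.513,C[:,1]-.36)<.12)&(abs(C[:,2]-.073)<.004)]
    print(P[:,2].mean(),cv2.minEnclosingCircle(P[:,:2].astype(np.float32)),proj(c,[.513,.36,.072]))
cv2.imwrite("pics/s01.png",np.hstack(ims))
E
```

```text
0.07389201307484401 ((0.5126250386238098, 0.35914430022239685), 0.09194114804267883) [[355.22312717 183.53923007]]
0.07394352161650236 ((0.5128076076507568, 0.35921740531921387), 0.09188147634267807) [[311.71199435 191.52910631]]
```

View pics/s01.png

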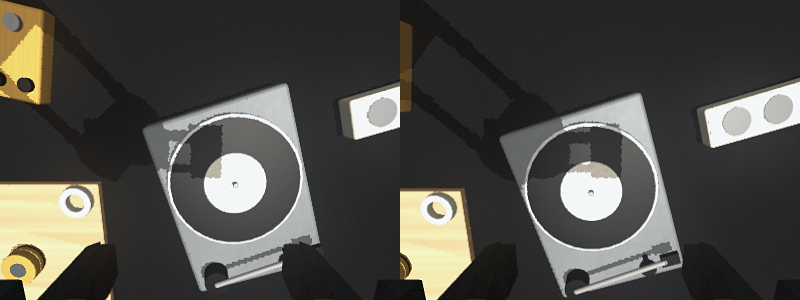

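The spindle sits at full-frame pixels (355,184) and (311,192). Both agree with the projection of (0.513, 0.3595, 0.072).

```bash
python3 - <<'E'
from h import *
pick(.5938,.0096,A,z=.026,force=30,up=.2); place(.5128,.3595,A,.0815,up=.2)
manip.move_pose((.47,.34,.30),down(A)); manip.dwell(.3); c=cap("wrist"); save("p0",c); d=cap("scene")
C=cloud(c).reshape(-1,3); P=C[(np.hypot(C[:,0]-.513,C[:,1]-.36)<.05)&(C[:,2]>.09)]
print(P[:,2].min(),np.median(P[:,2]),P[:,2].max(),cv2.minEnclosingCircle(P[:,:2].astype(np.float32)))
Q=P[abs(P[:,2]-np.median(P[:,2]))<.004]; print("plane",np.linalg.lstsq(np.c_[Q[:,:2],np.ones(len(Q))],Q[:,2],rcond=None)[0],len(Q))
cv2.imwrite("pics/p0c.png",np.hstack([c["image"][50:250,220:420],cv2.resize(d["image"][200:300,390:540],(300,200))]))
E
```

```text
at [0.5932 0.0095 0.0253] [-1.3 -0.6  0.8]
 grip 0.0532 [0.594  0.0097 0.0263] [-0.  -0.2  0.6]
 lifted 0.0536 [-0.4  0.5 -4.1]
 place [0.5126 0.3595 0.0812] [ 0.3  0.9 -3.2]
 clock 42.7
0.09004872420117749 0.3169200800491959 0.37830873637242696 ((0.503304123878479, 0.3664883077144623), 0.03844600170850754)
plane [ 0.6745035   3.75232187 -1.44068876] 211
```

View pics/p0c.png

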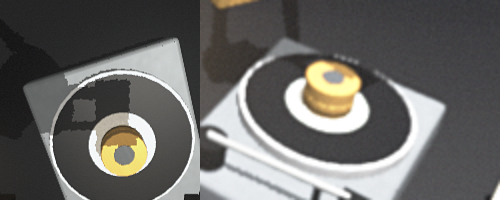

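The weight sits on the label round the spindle and looks level. I redo the depth check without the gripper, then return the three sound makers.

```bash
python3 - <<'E'
from h import *
c=dict(np.load("p0.npz")); C=cloud(c).reshape(-1,3); P=C[(np.hypot(C[:,0]-.513,C[:,1]-.36)<.05)&(C[:,2]>.1)&(C[:,2]<.12)]
print(len(P),np.median(P[:,2]),cv2.minEnclosingCircle(P[:,:2].astype(np.float32)),np.linalg.lstsq(np.c_[P[:,:2],np.ones(len(P))],P[:,2],rcond=None)[0])
M=np.radians(90)
for src,dst in (((.58,-.352),(.609,.080)),((.42,-.352),(.580,-.058)),((.50,-.352),(.526,.0215))):
    pick(*src,M,z=.067); place(*dst,A,.082)
manip.move_pose((.53,0.,.37),down(np.radians(80))); manip.dwell(.5); c=cap("wrist"); save("e0",c)
d=cap("scene"); save("e1",d); e=cap("side"); save("e2",e)
for n in("e0","e1","e2"):
    C=cloud(dict(np.load(n+".npz"))).reshape(-1,3); C=C[np.isfinite(C[:,0])]
    from scipy.optimize import least_squares
    sel=lambda x,y,rr,z0,z1:C[(np.hypot(C[:,0]-x,C[:,1]-y)<rr)&(C[:,2]>z0)&(C[:,2]<z1)]
    fit=lambda P,r:least_squares(lambda q:np.hypot(P[:,0]-q[0],P[:,1]-q[1])-r,P[:,:2].mean(0),loss="soft_l1",f_scale=.001).x.round(4)
    print(n,"pot",fit(sel(.585,-.06,.045,.06,.112),.028),"sh",fit(sel(.61,.075,.045,.06,.115),.024))
    r=lambda *a:cv2.minAreaRect(sel(*a)[:,:2].astype(np.float32)); print(" box",r(.532,.02,.045,.123,.14)," tin",r(.478,-.073,.04,.03,.045)); 
    P=sel(.52,.118,.04,.030,.045); print(" tape",cv2.minEnclosingCircle(P[:,:2].astype(np.float32)))
cv2.imwrite("pics/e.png",np.hstack([c["image"][40:290,120:420],cv2.resize(d["image"][130:300,220:520],(441,250))]))
E
```

```text
1661 0.11004133415634437 ((0.5121844410896301, 0.35902243852615356), 0.02709772065281868) [0.03384778 0.00188113 0.09186874]
at [ 0.5795 -0.3517  0.0662] [-0.8  0.2 -0.3]
 grip 0.0471 [ 0.5801 -0.352   0.0672] [0.4 0.1 0.8]
 lifted 0.0472 [ 0.5 -0.6 -2.2]
 place [0.6087 0.08   0.0817] [ 0.   0.3 -1.3]
 clock 53.9
at [ 0.4196 -0.3517  0.0664] [ 0.1 -0.3 -0.1]
 grip 0.0555 [ 0.4202 -0.352   0.0673] [0.  0.9 1.4]
 lifted 0.0553 [-0.   0.6 -2.5]
 place [ 0.5797 -0.0579  0.0816] [-0.1  0.1 -2.6]
 clock 63.0
at [ 0.4995 -0.3517  0.0663] [ 0.9  0.  -0. ]
 grip 0.05 [ 0.5001 -0.3521  0.0672] [ 0.5  0.1 -0.1]
 lifted 0.0496 [-0.2  0.1 -2.3]
 place [0.5257 0.0215 0.0817] [ 0.1  0.5 -2.9]
 clock 71.7
e0 pot [ 0.5794 -0.0581] sh [0.6084 0.0803]
 box ((0.5256220102310181, 0.021228235214948654), (0.049859173595905304, 0.05013679340481758), 79.25408935546875)  tin ((0.48272281885147095, -0.06117004156112671), (0.03038853406906128, 0.04247795417904854), 8.793984413146973)
 tape ((0.5088658928871155, 0.12055045366287231), 0.02442571334540844)
e1 pot [ 0.5795 -0.0565] sh [0.6085 0.0817]
 box ((0.5275660157203674, 0.02458224818110466), (0.05082383006811142, 0.050659701228141785), 80.39070892333984)  tin ((0.49294692277908325, -0.0728183314204216), (0.029696181416511536, 0.014461291953921318), 46.092777252197266)
 tape ((0.5114026665687561, 0.12321189790964127), 0.024552349001169205)
e2 pot [ 0.5794 -0.0586] sh [0.6082 0.0795]
 box ((0.5248383283615112, 0.018790781497955322), (0.05204625427722931, 0.04973367974162102), 79.11883544921875)  tin ((0.48245465755462646, -0.0632099062204361), (0.030535878613591194, 0.043843723833560944), 8.84327507019043)
 tape ((0.5084925889968872, 0.11945473402738571), 0.02576068416237831)
```

View pics/e.png

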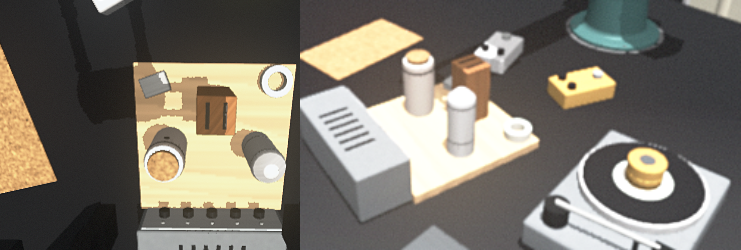

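All three are back within about 1 mm. I'll compare the weight's 0.034 slope with the slope in its picture on the riser before handing in.

```bash
python3 - <<'E'
from h import *
for n,x,y,z in(("w2",.5937,.0095,.055),("p0",.5122,.359,.109)):
    C=cloud(dict(np.load(n+".npz"))).reshape(-1,3)
    for r0,r1 in((0,.05),(.013,.024)):
        r=np.hypot(C[:,0]-x,C[:,1]-y); P=C[(r<r1)&(r>r0)&(abs(C[:,2]-z)<.006)]
        print(n,len(P),np.linalg.lstsq(np.c_[P[:,:2],np.ones(len(P))],P[:,2],rcond=None)[0][:2].round(4))
E
```

```text
w2 1062 [0.0138 0.0005]
w2 585 [-0.0048  0.0004]
p0 1633 [0.0197 0.0009]
p0 924 [ 0.0002 -0.001 ]
```

The top ring is level (slope below 0.001), so the weight lies flat.

```bash
python3 -c "
from h import *
print(order.close_job(), manip.state()['clock'])"
```

```text
the job is handed in; nothing more can be done
the job is handed in; nothing more can be done
```

The job is done and handed in, with the robot's clock at about 73 s of the allowed 144 s. I moved the box, pot and shaker upright onto the mat, set the weight over the spindle, then put the shaker, pot and box back where they had stood.

Last checks:
- **Sound makers:** all three look upright in the last pictures. Comparing each camera's depth readings before and after, they are back within about 1.3 mm, and the wrist camera puts the box's yaw within about 0.6°.
- **Weight:** it sits within about 1 mm of the spindle centre. Its top reads 110 mm against the expected 108 mm, which fits the wrist camera's usual 2 mm over-reading. The top ring's slope is at most 0.001, so it lies flat. A first fit that included edge points gave 0.034, and the ring fit explains that.
- **Tin and tape:** they have moved less than 1 mm, which is within the measuring noise.

**Disagreement:** triangulating heights from coarse pixel readings put the pot's lid about 17 mm too low and the shaker's top about 11 mm too high. I used the depth readings instead, which agreed across four views to about 4 mm in height and with the stated sizes.

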